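# Pack the router-table kit

## Task

Get the router-table kit ready for the next class: move every sleeved router bit from the stock tray into the kit tray, each lying flat in a bay of its own (any bay), and lift the yellow push block off its hooks and set it upright and flat on the floor of the kit's large bay. Then, with everything in, swing the keeper bar shut over the bits until it snaps home in its detent. Leave the other things on the bench where they are.

Things in the scene. Friction and masses are not known exactly. Their poses are not given: they have to be found in the camera images.
- bit0: router bit in a square red plastic sleeve, lying flat: sleeve 62 x 22 x 22 mm along its own x, with a black band near its -x end; a 12 mm steel shank sticks out 18 mm at the +x end (80 mm overall). Origin at the centre of the sleeve, so 11 mm above what it lies on. 70 g. Not every start has every bit: None if absent.
- bit1: router bit in a square yellow plastic sleeve, lying flat: sleeve 62 x 22 x 22 mm along its own x, with a black band near its -x end; a 12 mm steel shank sticks out 18 mm at the +x end (80 mm overall). Origin at the centre of the sleeve, so 11 mm above what it lies on. 70 g. Not every start has every bit: None if absent.
- bit2: router bit in a square green plastic sleeve, lying flat: sleeve 62 x 22 x 22 mm along its own x, with a black band near its -x end; a 12 mm steel shank sticks out 18 mm at the +x end (80 mm overall). Origin at the centre of the sleeve, so 11 mm above what it lies on. 70 g. Not every start has every bit: None if absent.
- bit3: router bit in a square orange plastic sleeve, lying flat: sleeve 62 x 22 x 22 mm along its own x, with a black band near its -x end; a 12 mm steel shank sticks out 18 mm at the +x end (80 mm overall). Origin at the centre of the sleeve, so 11 mm above what it lies on. 70 g. Not every start has every bit: None if absent.
- stock: blue and grey stock tray, fixed, 232 x 112 mm, origin under its centre. Four pockets in a row along its x at x = -81, -27, 27, 81 mm, each 28 mm (x) by 92 mm (y); pocket floor 8 mm and walls' tops 17 mm above the table. Bits lie in the pockets lengthwise along the tray's y, so 13 mm of each sleeve stands proud of the walls.
- kit_row (a point): centre of the row of four bit bays of the wooden kit tray (fixed; dark base, 290 x 232 mm), at the height of the bay floor, 8 mm above the table. Bays at x = -75, -25, 25, 75 mm from here, y = 0, each 30 mm (x) by 100 mm (y), long side along y, walls 9 mm high above the floor. The axes are those of the kit tray.
- kit_pad (a point): centre of the kit tray's large bay for the push block, at floor height (8 mm above the table), 113 mm to the +y side of kit_row: 184 mm (x) by 102 mm (y) inside, walls 9 mm high. Axes as kit_row.
- keeper (a joint): kit tray's keeper bar: aluminium, 272 x 18 mm, swings level on an upright hinge, 36 to 48 mm above the table. 0 = shut: along the kit's +x across the middle of all bays, in its spring detent. Grows as it opens towards the kit's -y side, to 1.5 rad. Stays where left. The detent resists lightly (about 3 N) near 0.06 rad, then pulls the bar home.
- keeper_grip (a point): middle of the red upright grip peg on the keeper bar, 18 mm diameter, 40 mm tall, from 48 to 88 mm above the table; 225 mm from the hinge. Its x points along the bar, away from the hinge.
- keeper_hinge (a point): axis of the keeper bar's hinge, on the kit tray at its near (-x) end, 125 mm from kit_row; axes as kit_row.
- pushblock: yellow push block: sole 160 x 80 x 16 mm along its own x; bow handle along x: black grip bar 126 x 24 x 22 mm, its middle 67 mm and underside 56 mm above the sole's underside, on two 16 mm legs at x = -55 and 55 mm; 78 mm high in all. Origin under the sole's centre. 300 g. Starts hanging level by its grip bar on the stand's two hooks.
- pushblock_grip (a point): middle of the push block's grip bar, axes as the block.
- stand_rest (a point): fixed wooden stand with two 8 mm steel hooks: point midway between them, level with their upper side (95 mm above the table), where the grip bar rests. Hooks 36 mm to either side along y, from a board at x = +70 mm (98 mm high), pointing to -x; at x = -22 mm they turn up 10 mm. To free the block raise it 18 to 28 mm, draw it level 100 mm to -x, then up.
- pencil: yellow pencil, 150 mm; a bystander, loose, not part of the job. Origin under its centre.
- tape: tape measure, 70 mm; a bystander, loose, not part of the job. Origin under its centre.
- glue: white glue bottle, 160 mm tall; a bystander, loose, not part of the job. Origin under its centre.
- sander: cork sanding block, 110 x 60 x 30 mm; a bystander, loose, not part of the job. Origin under its centre.
- offcut: offcut of wood, 180 x 70 x 20 mm; a bystander, loose, not part of the job. Origin under its centre.
- wax: can of wax, 70 mm wide, 60 mm tall; a bystander, loose, not part of the job. Origin under its centre.
- brush: bench brush, 170 mm long; a bystander, loose, not part of the job. Origin under its centre.
Not all that is in view belongs to the job. Of the things shaped like the bit2, the green one is meant.

How it is judged:
On the way, in this order (a step that is already met when the one before it is completed fails the run):
1. every bit lies flat in a bay of the kit and the push block stands flat in the large bay, the keeper bar still open (x of bit0 in the frame of kit_row between -0.085 and 0.085 m and y of bit0 in the frame of kit_row between -0.03 and 0.03 m and z of bit0 in the frame of kit_row between 0.006 and 0.0145 m and linear speed of each of bit0, bit1, bit2, bit3, pushblock below 0.05 m/s and x of bit1 in the frame of kit_row between -0.085 and 0.085 m and y of bit1 in the frame of kit_row between -0.03 and 0.03 m and z of bit1 in the frame of kit_row between 0.006 and 0.0145 m and x of bit2 in the frame of kit_row between -0.085 and 0.085 m and y of bit2 in the frame of kit_row between -0.03 and 0.03 m and z of bit2 in the frame of kit_row between 0.006 and 0.0145 m and x of bit3 in the frame of kit_row between -0.085 and 0.085 m and y of bit3 in the frame of kit_row between -0.03 and 0.03 m and z of bit3 in the frame of kit_row between 0.006 and 0.0145 m and x of pushblock in the frame of kit_pad between -0.02 and 0.02 m and y of pushblock in the frame of kit_pad between -0.02 and 0.02 m and z of pushblock in the frame of kit_pad between -0.003 and 0.004 m and angle between pushblock's own z axis and vertical below 0.08 rad and value of joint keeper above 0.3 rad), for 0.2 s.
2. the keeper bar is shut, in its detent (value of joint keeper below 0.025 rad), for 0.2 s.
At the end, for the whole second after the job is handed in: All at rest: each bit on a bay floor (sleeve centre at most 14.5 mm above it, within 30 mm of the row's middle line), push block flat in the large bay (within 20 mm of its centre each way, under 4 mm off the floor, tilt under 0.08 rad), keeper bar within 0.025 rad of shut (x of bit0 in the frame of kit_row between -0.085 and 0.085 m and y of bit0 in the frame of kit_row between -0.03 and 0.03 m and z of bit0 in the frame of kit_row between 0.006 and 0.0145 m and linear speed of each of bit0, bit1, bit2, bit3, pushblock below 0.05 m/s and x of bit1 in the frame of kit_row between -0.085 and 0.085 m and y of bit1 in the frame of kit_row between -0.03 and 0.03 m and z of bit1 in the frame of kit_row between 0.006 and 0.0145 m and x of bit2 in the frame of kit_row between -0.085 and 0.085 m and y of bit2 in the frame of kit_row between -0.03 and 0.03 m and z of bit2 in the frame of kit_row between 0.006 and 0.0145 m and x of bit3 in the frame of kit_row between -0.085 and 0.085 m and y of bit3 in the frame of kit_row between -0.03 and 0.03 m and z of bit3 in the frame of kit_row between 0.006 and 0.0145 m and x of pushblock in the frame of kit_pad between -0.02 and 0.02 m and y of pushblock in the frame of kit_pad between -0.02 and 0.02 m and z of pushblock in the frame of kit_pad between -0.003 and 0.004 m and angle between pushblock's own z axis and vertical below 0.08 rad and value of joint keeper below 0.025 rad); the robot touches nothing.
It fails at once if one of the other things on the bench is moved by more than 6 cm (distance of any of pencil, tape, glue, sander, offcut, wax, brush from where it was at the start of the episode above 0.06 m).
Of bit0, bit1, bit2, bit3 only 3 to 4 are there at a start; the rules pass over those that are not, and their reading is None.
At some moment in a run one of bit0, bit1, bit2, bit3 may be knocked a few centimetres aside while the robot is not near it.
Once in a run the grip may slacken for a moment while it holds something.
It also fails if it takes over 210 s, if anything falls off the work surface, if the arm or the gripper's body presses on something with over 40 N, if the wrist force passes 120 N, or if a joint passes its speed limit or range.

## Robot

A 6-joint arm with a two-finger parallel gripper is mounted at the origin on the work surface. World frame = base frame: x ahead of the robot, y to its left, z up, the work surface at z = 0. Lengths are in m, angles in rad, forces in N, time in s.
With the tool pointing down it reaches from about 0.325 to 0.9 m from the base axis. Payload 6.1 kg.
Tool frame: the origin (TCP) lies midway between the tips of the shut fingers; the grasp point (between the pads) lies 19 mm behind it; z points along the fingers, y is the line along which they close (so a half turn about z gives the same grasp; the last joint's range is limited). The gripper opens to 85 mm and grips with 20 to 120 N. Pads are 22 mm wide; open, the fingers measure 114 mm over their backs; the gripper's body (76 mm by 85 mm) begins 54 mm behind the grasp point. The pads swing forward as they close: fully open they stand 13 mm farther back than shut.
Start: joints at [1.126, 0.22, 1.526, -0, 1.395, -0.126], TCP at [0.196, 0.594, 0.231] pointing down, gripper open.
Joint ranges: [-2.98, 2.98], [-0.91, 2.08], [0.09, 2.57], [-1.24, 4.39], [0.2, 2.65], [-2.68, 2.68]. Speed limits (rad/s): [2.57, 2.57, 3.01, 3.14, 3.14, 3.14].

## Interface

Orientations are given as [roll, pitch, yaw] about the fixed x, y, z axes, in that order (R = Rz(yaw) Ry(pitch) Rx(roll)).
In Python, from plant import movep, move_l, set_joints, gripper_to, hold, inverse_kinematics, observe, get_image, get_calibration, Unreachable, job_done gives the robot as it stands. Calls block until the motion is done:
- movep(position, orientation): joint-space move of the TCP to a pose.
- move_l(position, feed=0.15, rotation=None, max_force=None): straight line of the TCP; rotation=None keeps the orientation; feed is the mean speed in m/s. With max_force (N) it stops when the force on the tool has changed by that much, and returns True; else False.
- set_joints(angles): joint-space move.
- gripper_to(opening, f_grip=None): finger opening in m; f_grip is the grip in N (None keeps the last); returns when the fingers have stopped.
- hold(seconds).
- inverse_kinematics(position, orientation): joint angles nearest the present ones, or None.
- observe(): the state.
- get_image(name): name is "scene" or "side" or "wrist"; returns (picture, depth): 420x560x3 uint8, red, green, blue; 420x560 float32, m along the optical axis (not along the pixel's ray), 0 where there is no reading.
- get_calibration(name): a dict with "intrinsics" (3x3 intrinsics, pixels), "dist_coeffs" ([k1, k2, p1, p2, k3] as OpenCV has them; the pictures are not rectified), "world_from_camera" (4x4, takes a point from camera to world coordinates). Camera axes: x right, y down, z forward; pixel columns grow to the right and rows downward; lengths in m; the calibration is good to about 2 mm. A picture is of the moment at which its call begins: read the wrist's pose just before it. get_calibration takes no time and is no camera call; for the wrist camera it gives the pose at the moment of the call.
A pose or a line that the arm cannot do raises Unreachable and nothing moves.
- job_done(): hands the job in; it is judged then, once.
The state is a dict: "time_s": time; "q": joint angles; "joint_velocities": joint speeds; "joint_torque": joint torques, N m; "eef_pos": TCP position; "tcp_rot": TCP orientation; "ft_force": force on the tool from outside, world axes, zero at the start; "torque": the same for the moment, N m; "opening": finger opening in m; "grasp_force": force on a finger pad.
Only numpy, scipy, OpenCV 4.12 (cv2) and the standard library are available. Lean on these libraries where they do the work, as an engineer would, in place of code of your own. Each camera call takes 0.05 s, during which the arm holds its last target. There are 200 camera calls.

## Working session

There is one attempt and no reset: what is moved stays moved. The work goes in short steps, each a Python script; the robot and the scene stay as the last script left them, time stands still between calls to the robot, and variables do not carry over. Pictures are saved under pics/ and viewed, at most 14 in all, crops included, and the job is handed in when it is done.

```bash
ls; mkdir -p pics
cat > h.py <<'E'
import numpy as np, cv2
from plant import *
def grab(n):
    c=get_calibration(n); im,d=get_image(n)
    return im,d,c
def save(p,im): cv2.imwrite(p,cv2.cvtColor(im,cv2.COLOR_RGB2BGR))
def pts(d,c):
    h,w=d.shape; u,v=np.meshgrid(np.arange(w),np.arange(h))
    K=np.array(c["intrinsics"],float); D=np.array(c["dist_coeffs"],float)
    n=cv2.undistortPoints(np.stack([u,v],-1).reshape(-1,1,2).astype(float),K,D).reshape(h,w,2)
    P=np.concatenate([n*d[...,None],d[...,None]],-1)
    T=np.array(c["world_from_camera"]); return P@T[:3,:3].T+T[:3,3]
def ray(uv,c,z):
    K=np.array(c["intrinsics"],float); D=np.array(c["dist_coeffs"],float)
    n=cv2.undistortPoints(np.array(uv,float).reshape(-1,1,2),K,D).reshape(-1,2)
    T=np.array(c["world_from_camera"]); r=np.c_[n,np.ones(len(n))]@T[:3,:3].T
    o=T[:3,3]; return o+r*((z-o[2])/r[:,2])[:,None]
E
python3 - <<'E'
from h import *
for n in("scene","side"):
    im,d,c=grab(n); save(f"pics/{n}0.png",im); np.savez(f"{n}0.npz",im=im,d=d)
    T=np.array(c["world_from_camera"]);print(n,T[:3,3].round(3),T[:3,2].round(2),(d>0).mean())
o=observe();print(o["time_s"],o["tcp_rot"],o["opening"])
E
```

```text
pics
scene [ 0.928 -0.628  1.159] [-0.32  0.5  -0.8 ] 0.996016156462585
side [0.237 0.6   0.807] [ 0.28 -0.61 -0.74] 0.9961394557823129
0.1 [-3.13979127e+00 -2.35897615e-04  2.82278562e+00] 0.08525235460046617
```

View pics/scene0.png

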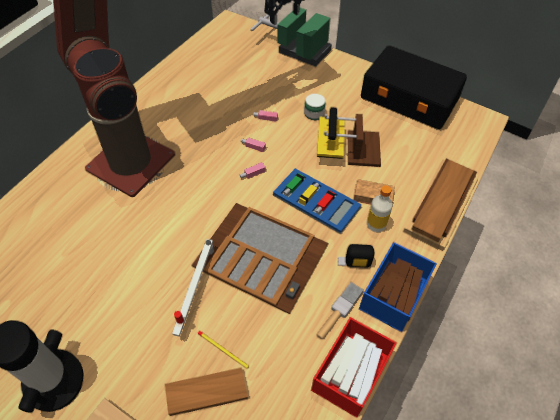

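View pics/side0.png

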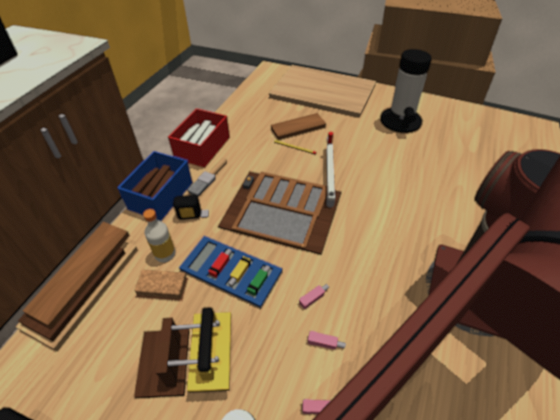

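Scene: stock tray at (317,200) with green (293,184), yellow (309,192), red (325,201) bits; its fourth pocket (342,212) is empty. The kit is at (262,255), the keeper is open with its red grip at (179,317), the push block is on the hooks at (333,135), and three pink look-alikes lie at (265,115), (254,144), (254,171). The side view shows the same: green (259,280), yellow (240,269), red (221,263).

Run:
```python
from h import *
Q={"scene":dict(green=(293,184),yel=(309,192),red=(325,201),empty=(342,212),kitpad=(275,238),b1=(226,258),b4=(277,284),hinge=(208,245),grip=(178,313),board=(361,135),handle=(333,118),sole=(325,150),pink=(254,171),pink2=(254,144)),
"side":dict(green=(259,280),yel=(240,269),red=(221,263),empty=(202,258),kitpad=(275,224),grip=(331,136),hinge=(331,203),handle=(206,330),sole=(222,380),wax=(238,415))}
for n in Q:
    z=np.load(n+"0.npz");P=pts(z["d"],get_calibration(n))
    for k,(u,v) in Q[n].items(): print(n,k,np.median(P[v-1:v+2,u-1:u+2].reshape(-1,3),0).round(3),z["im"][v,u])
im=np.load("scene0.npz")["im"]
save("pics/crop.png",cv2.resize(im[90:240,220:380],None,fx=5,fy=4,interpolation=cv2.INTER_CUBIC)[:600,:800])
```

```text
scene green [0.486 0.169 0.028] [ 46 146  69]
scene yel [0.541 0.167 0.03 ] [221 200  50]
scene red [0.596 0.165 0.029] [220  39  32]
scene empty [0.649 0.171 0.007] [138 145 136]
scene kitpad [ 0.534 -0.002  0.007] [139 138 136]
scene b1 [ 0.458 -0.126  0.007] [140 139 135]
scene b4 [ 0.612 -0.119  0.006] [139 138 136]
scene hinge [ 0.412 -0.137  0.048] [155 154 144]
scene grip [ 0.481 -0.342  0.088] [219  41  35]
scene board [0.588 0.388 0.097] [96 59 36]
scene handle [0.492 0.39  0.115] [24 24 23]
scene sole [0.509 0.314 0.054] [221 198  50]
scene pink [0.361 0.155 0.021] [194 103 120]
scene pink2 [0.298 0.248 0.02 ] [221 140 164]
side green [0.479 0.185 0.03 ] [ 53 128  67]
side yel [0.534 0.174 0.031] [199 179  71]
side red [0.584 0.177 0.03 ] [191  45  42]
side empty [0.646 0.169 0.008] [123 127 119]
side kitpad [ 0.519 -0.001  0.01 ] [125 124 120]
side grip [ 0.475 -0.334  0.082] [80 22 17]
side hinge [ 0.401 -0.121  0.02 ] [63 61 61]
side handle [0.499 0.37  0.117] [25 25 24]
side sole [0.443 0.426 0.055] [198 184  74]
side wax [0.385 0.471 0.06 ] [200 203 198]
```

View pics/crop.png

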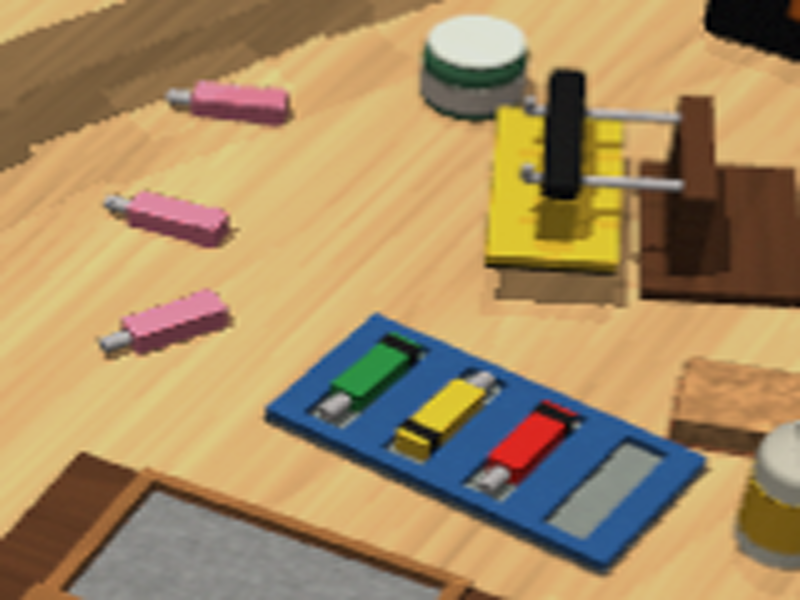

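Green, yellow and red are the banded bits in the stock tray at crop (375,370), (440,415), (530,445). The three pink ones at (240,103), (178,219), (178,320) have no band and lie outside the tray, so they are decoys. There is no orange bit, and the fourth pocket is empty. Next I look closer with the wrist camera.

Run:
```python
from h import *
V=dict(stand=(0.42,0.36,0.33),stock=(0.55,0.16,0.30),kit=(0.53,-0.07,0.33),kit2=(0.45,-0.10,0.33))
ims=[]
for k,p in V.items():
    for yaw in (np.pi/2,-np.pi/2):
        q=inverse_kinematics(p,[np.pi,0,yaw]); print(k,yaw,None if q is None else np.round(q,2))
    movep(p,[np.pi,0,np.pi/2]); hold(.3)
    im,d,c=grab("wrist"); np.savez(f"w_{k}.npz",im=im,d=d,K=c["intrinsics"],D=c["dist_coeffs"],T=c["world_from_camera"])
    T=np.array(c["world_from_camera"]);print(T[:3,3].round(3),T[:3,:3].round(2).tolist())
    ims.append(cv2.resize(im,(400,300)))
save("pics/w1.png",np.vstack([np.hstack(ims[:2]),np.hstack(ims[2:])]))
print(observe()["time_s"])
```

```text
stand 1.5707963267948966 [ 0.57  0.    1.58 -0.    1.56  0.57]
stand -1.5707963267948966 [ 0.57  0.    1.58  0.    1.56 -2.58]
[0.42  0.445 0.472] [[1.0, 0.0, -0.0], [0.0, -0.94, -0.33], [-0.0, 0.33, -0.94]]
stock 1.5707963267948966 [ 0.15  0.06  1.58 -0.    1.51  0.15]
stock -1.5707963267948966 None
[0.55  0.246 0.443] [[1.0, 0.0, 0.0], [0.0, -0.94, -0.33], [0.0, 0.33, -0.94]]
kit 1.5707963267948966 [-0.28 -0.04  1.63  0.    1.56 -0.28]
kit -1.5707963267948966 None
[0.531 0.016 0.473] [[1.0, 0.0, -0.0], [0.0, -0.94, -0.33], [-0.0, 0.33, -0.94]]
kit2 1.5707963267948966 [-0.39 -0.23  1.79  0.    1.58 -0.39]
kit2 -1.5707963267948966 None
[ 0.451 -0.015  0.473] [[1.0, 0.0, -0.0], [0.0, -0.94, -0.33], [-0.0, 0.33, -0.94]]
5.0833
```

View pics/w1.png

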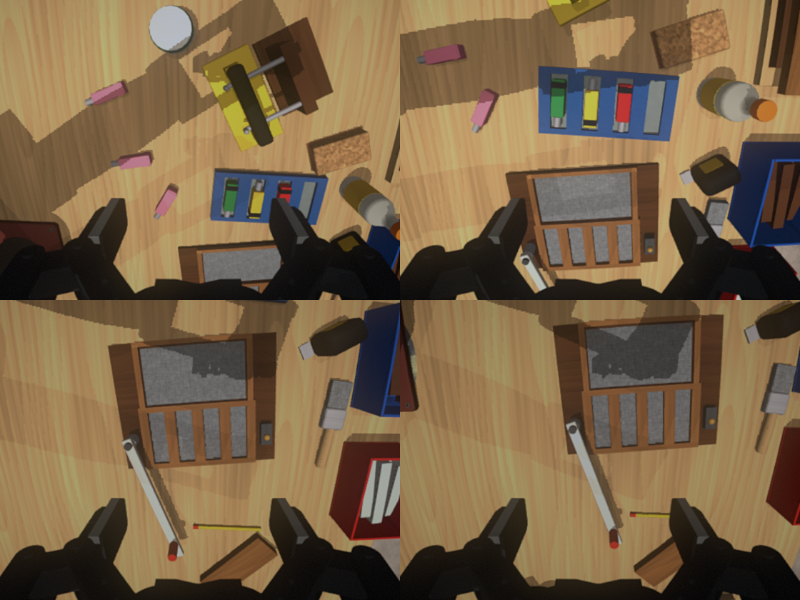

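Wrist views: top left has the stand and block tilted about 15–20° (handle from (232,70) to (265,140)). Top right has the stock with the bits at (558,103), (591,103), (623,105). The bottom views show the kit bays, the hinge at (128,440) and the peg at (172,552).

```bash
cat > m.py <<'E'
from h import *
def load(k):
    z=np.load(f"w_{k}.npz");c=dict(intrinsics=z["K"],dist_coeffs=z["D"],world_from_camera=z["T"])
    return z["im"],cv2.cvtColor(z["im"],cv2.COLOR_RGB2HSV).astype(int),pts(z["d"],c),c
def rect(P,m,tr=0.0):
    q=P[m][:,:2]
    r=cv2.minAreaRect((q*1000).astype(np.float32)); b=cv2.boxPoints(r)
    e=[b[1]-b[0],b[2]-b[1]]; l=[np.linalg.norm(x) for x in e]; i=int(np.argmax(l))
    a=np.arctan2(e[i][1],e[i][0]); a=(a+np.pi/2)%np.pi-np.pi/2
    return np.round(r[0],1),np.round(sorted(l),1),round(float(np.degrees(a)),2),round(float(np.median(P[m][:,2])),4),int(m.sum())
def comps(m,minpx=60):
    m=cv2.morphologyEx(m.astype(np.uint8),cv2.MORPH_OPEN,np.ones((2,2)))
    n,l,s,_=cv2.connectedComponentsWithStats(m)
    return [l==i for i in range(1,n) if s[i,4]>=minpx]
E
python3 - <<'E'
from m import *
for k in("stand","stock","kit","kit2"):
    im,H,P,c=load(k); X,Y,Z=P[...,0],P[...,1],P[...,2]; h,s,v=H[...,0],H[...,1],H[...,2]
    print("==",k)
    if k in("stand","stock"):
        reg=(X>.42)&(X<.68)&(Y>.08)&(Y<.25)
        for m in comps(reg&(Z>.024)&(Z<.036)): print("bit",rect(P,m),np.median(im[m],0))
        for m in comps(reg&(h>100)&(h<125)&(s>120)&(Z>.012)&(Z<.024),300): print("stocktop",rect(P,m))
    if k!="stand":
        reg=(X>.38)&(X<.72)&(Y<.08)&(Y>-.2)
        for m in comps(reg&(Z<.0125)&(Z>.003)&(s<40),150): print("floor",rect(P,m))
        for m in comps(reg&(Z<.024)&(Z>.0125),300): print("walltop",rect(P,m))
        for m in comps((X>.35)&(X<.6)&(Y<-.08)&(Y>-.4)&(Z>.04)&(Z<.056)&(s<70),150): print("bar",rect(P,m))
        for m in comps((X>.35)&(X<.6)&(Y<-.25)&(Y>-.4)&(Z>.08)&(Z<.095),20): print("peg",rect(P,m))
    if k=="stand":
        reg=(X>.35)&(X<.7)&(Y>.25)&(Y<.55)
        for m in comps(reg&(Z>.108)&(Z<.13),100): print("handle",rect(P,m))
        for m in comps(reg&(h>20)&(h<35)&(s>130)&(Z>.04)&(Z<.07),200): print("sole",rect(P,m))
        for m in comps(reg&(Z>.085)&(Z<.105),40): print("z95",rect(P,m))
        for m in comps(reg&(Z>.055)&(Z<.066)&(s<60),40): print("wax",rect(P,m))
E
```

```text
== stand
bit (array([674.1, 235.3]), array([27.6, 47.9], dtype=float32), 1.47, 0.0297, 180) [155. 113.  74.]
bit (array([465.8, 293.9]), array([ 36.5, 314.1], dtype=float32), -79.81, 0.0303, 622) [ 58. 113.  61.]
bit (array([496.9, 290.2]), array([ 43.3, 343.4], dtype=float32), -70.82, 0.03, 672) [176. 155.  55.]
bit (array([511.2, 302.7]), array([ 30.2, 337.1], dtype=float32), -52.26, 0.0301, 300) [112.  43.  39.]
stocktop (array([561.4, 272.8]), array([242.5, 374.2], dtype=float32), -83.59, 0.0173, 3872)
handle (array([503.5, 376.1]), array([ 50.9, 210.7], dtype=float32), -53.18, 0.1165, 2888)
sole (array([503.7, 377.8]), array([ 89.9, 195.2], dtype=float32), -63.58, 0.0552, 4353)
sole (array([500.5, 408.7]), array([ 44.6, 171.1], dtype=float32), -38.99, 0.0551, 997)
sole (array([562.4, 326.9]), array([30.2, 52.8], dtype=float32), -61.95, 0.0549, 371)
z95 (array([535.1, 397.9]), array([139.4, 206.3], dtype=float32), 11.69, 0.0976, 3234)
z95 (array([464.9, 404.3]), array([13. , 17.2], dtype=float32), -50.17, 0.0955, 93)
z95 (array([498.3, 336.7]), array([12.2, 26.9], dtype=float32),
[... 2245 characters left out ...]
.1, -66.7]), array([ 81.1, 227.1], dtype=float32), -44.96, 0.009, 1394)
floor (array([532.4, -78.5]), array([ 68.5, 194.5], dtype=float32), -57.35, 0.009, 1460)
floor (array([498. , -89.4]), array([ 46.5, 169.5], dtype=float32), -73.08, 0.009, 1514)
floor (array([455.7, -95.7]), array([ 28.4, 161.4], dtype=float32), -85.72, 0.009, 1506)
walltop (array([532.1, -68.6]), array([217.9, 240. ], dtype=float32), -85.58, 0.0171, 10856)
walltop (array([ 660.4, -116.9]), array([30.1, 46.2], dtype=float32), -83.6, 0.0229, 395)
bar (array([ 439.6, -196.7]), array([ 65.9, 357.8], dtype=float32), -83.17, 0.0482, 2232)
peg (array([ 467.4, -222.3]), array([ 16.9, 415.2], dtype=float32), -83.17, 0.0877, 149)
```

```bash
sed -i 's/    m=cv2.morph.*/    m0=m; m=cv2.morphologyEx(m.astype(np.uint8),cv2.MORPH_OPEN,np.ones((3,3)))\&m0.astype(np.uint8)/' m.py
python3 - <<'E'
from m import *
for k in("stand","stock","kit","kit2"):
    im,H,P,c=load(k); X,Y,Z=P[...,0],P[...,1],P[...,2]; h,s,v=H[...,0],H[...,1],H[...,2]
    print("==",k)
    if k in("stand","stock"):
        reg=(X>.42)&(X<.64)&(Y>.08)&(Y<.25)
        for m in comps(reg&(Z>.024)&(Z<.036)): print("bit",rect(P,m),np.median(im[m],0))
        for m in comps(reg&(h>100)&(h<125)&(s>120)&(Z>.012)&(Z<.024),300): print("stocktop",rect(P,m))
    if k!="stand":
        reg=(X>.38)&(X<.72)&(Y<.08)&(Y>-.2)
        for m in comps(reg&(Z<.0125)&(Z>.003)&(s<40),150): print("floor",rect(P,m))
        for m in comps(reg&(Z<.021)&(Z>.0125),300): print("walltop",rect(P,m))
        for m in comps((X>.35)&(X<.6)&(Y<-.08)&(Y>-.4)&(Z>.04)&(Z<.056)&(s<70),150): print("bar",rect(P,m))
        for m in comps((X>.35)&(X<.6)&(Y<-.25)&(Y>-.4)&(Z>.08)&(Z<.095),20): print("peg",rect(P,m))
    if k=="stand":
        reg=(X>.35)&(X<.7)&(Y>.25)&(Y<.55)
        for m in comps(reg&(Z>.108)&(Z<.13),100): print("handle",rect(P,m))
        for m in comps(reg&(h>20)&(h<35)&(s>130)&(Z>.04)&(Z<.07),200): print("sole",rect(P,m))
        for m in comps(reg&(Z>.085)&(Z<.105),40): print("z95",rect(P,m))
        for m in comps(reg&(Z>.055)&(Z<.066)&(s<60),40): print("wax",rect(P,m))
# two-view ray check of heights: peg top & kit
E
```

```text
== stand
bit (array([483.7, 184.5]), array([22.5, 64.4], dtype=float32), 83.44, 0.0303, 620) [ 58. 113.  61.]
bit (array([537.8, 174.8]), array([23.3, 74.4], dtype=float32), 87.25, 0.03, 658) [178. 155.  55.]
bit (array([593. , 193.4]), array([24.8, 31. ], dtype=float32), 86.91, 0.03, 294) [113.  41.  38.]
stocktop (array([546.6, 174.9]), array([110.5, 178.3], dtype=float32), -3.85, 0.0173, 3018)
handle (array([495.2, 381.6]), array([ 24.6, 124.5], dtype=float32), -63.72, 0.1165, 2880)
sole (array([495.7, 380.6]), array([ 79.4, 160. ], dtype=float32), -63.76, 0.0551, 4340)
sole (array([525.3, 388.8]), array([20.5, 69.7], dtype=float32), -63.56, 0.0551, 986)
sole (array([551.2, 335.9]), array([20. , 29.5], dtype=float32), -63.81, 0.0551, 367)
z95 (array([541.9, 407.8]), array([ 77.5, 111. ], dtype=float32), -63.75, 0.0976, 3224)
z95 (array([462.1, 408.9]), array([ 7.3, 13.2], dtype=float32), 1.72, 0.0954, 82)
z95 (array([493.5, 345.1]), array([ 9.3, 11.5], dtype=float32), 11.37, 0.0979, 87)
wax (array([380. , 490.4]), array([59.8, 62.8], dtype=float32), 89.97, 0.0602, 2872)
== stock
b
[... 1931 characters left out ...]
array([713.4,  32.5]), array([13.2, 25. ], dtype=float32), -85.66, 0.0061, 155)
floor (array([ 607.3, -114.7]), array([27.3, 97.3], dtype=float32), -86.32, 0.009, 1388)
floor (array([ 557.2, -118.5]), array([27. , 97.1], dtype=float32), -85.5, 0.009, 1460)
floor (array([ 507. , -122.6]), array([28.2, 97.6], dtype=float32), -85.9, 0.009, 1510)
floor (array([ 456.7, -126.2]), array([28.3, 97.6], dtype=float32), -85.8, 0.009, 1502)
walltop (array([527.8, -64.2]), array([212.4, 233. ], dtype=float32), -85.61, 0.0172, 10802)
bar (array([ 441.4, -226.9]), array([ 18.5, 231.2], dtype=float32), -70.68, 0.0482, 2222)
peg (array([ 480.3, -340.4]), array([16.5, 16.5], dtype=float32), 0.31, 0.0877, 149)
```

Measurements are consistent: bit tops at 30 mm, floors at 9, walls at 17, peg top at 88, handle top at 117, and sizes match. Kit yaw is 4.3°, row centre (0.531,-0.121), keeper at about 1.31 rad; stock yaw is -3.85°. I start on the bits.

```bash
cat > job.py <<'E'
from m import *
KY=np.radians(4.3); ROW=np.array([.5315,-.121]); SY=np.radians(-3.85)
def kit(x,y,o=ROW): return o+np.array([[np.cos(KY),-np.sin(KY)],[np.sin(KY),np.cos(KY)]])@[x,y]
HUE=dict(green=(45,80),yellow=(22,35),red=(-8,8))
def look(p=(0.55,0.16,0.30),yaw=np.pi/2):
    movep(p,[np.pi,0,yaw]); hold(.2); im,d,c=grab("wrist")
    H=cv2.cvtColor(im,cv2.COLOR_RGB2HSV).astype(int); return im,H,pts(d,c)
def find(col,im,H,P,ymin=.06,ymax=.27):
    h=H[...,0].copy(); h[h>170]-=180; a,b=HUE[col]
    m=(h>=a)&(h<=b)&(H[...,1]>110)&(P[...,2]>.005)&(P[...,2]<.05)&(P[...,1]>ymin)&(P[...,1]<ymax)&(P[...,0]>.38)&(P[...,0]<.68)
    return [rect(P,q) for q in comps(m,150)]
def pick(x,y,z,yaw,op=.036,f=40):
    gripper_to(op); movep([x,y,.10],[np.pi,0,yaw])
    hit=move_l([x,y,z],feed=.08,max_force=8); g=gripper_to(0,f_grip=f); hold(.2)
    o=observe(); print("pick hit",hit,"z",o["eef_pos"][2].round(4),"op",round(o["opening"],4),"F",np.round(o["grasp_force"],1))
    move_l([x,y,.10],feed=.12); print("lifted op",round(observe()["opening"],4))
def place(x,y,z,yaw,op=.036):
    movep([x,y,.10],[np.pi,0,yaw]); print("before place op",round(observe()["opening"],4))
    hit=move_l([x,y,z],feed=.06,max_force=6); hold(.2); print("place hit",hit,observe()["eef_pos"].round(4))
    gripper_to(op); move_l([x,y,.12],feed=.12); print("t",observe()["time_s"])
E
python3 - <<'E'
from job import *
im,H,P=look()
for c in HUE: print(c,find(c,im,H,P))
pick(.4835,.184,.0185,np.pi/2+SY)
x,y=kit(-.025,.009); place(x,y,.0192,np.pi/2+KY)
im,H,P=look((.53,-.07,.33)); save("pics/g.png",im)
print(find("green",im,H,P,-.2,.0))
E
```

```text
green [(array([484.1, 178.2]), array([21.3, 45.9], dtype=float32), 83.79, 0.0301, 645)]
yellow [(array([538.1, 174.2]), array([22.7, 48.3], dtype=float32), 86.23, 0.0301, 758)]
red [(array([593.3, 170.8]), array([24., 49.], dtype=float32), 86.3, 0.03, 793)]
pick hit False z 0.0194 op 0.0208 F 40.2
lifted op 0.0209
before place op 0.0211
place hit True [ 0.5056 -0.1138  0.0194]
t 14.2333
[(array([ 506.6, -119.2]), array([20.4, 47. ], dtype=float32), -88.46, 0.0302, 533)]
```

View pics/g.png

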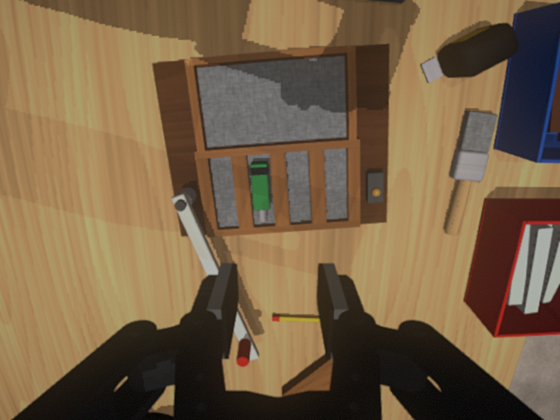

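The green bit lies flat in its bay at (260,190), top at 30 mm. Next are yellow and red, each looked at again before the pick.

Run:
```python
from job import *
for col,ex,gx,bx,by in (("yellow",(538.1,174.2),(.538,.170),.025,-.009),("red",(593.3,170.8),(.5925,.177),.075,.009)):
    im,H,P=look(); r=find(col,im,H,P); print(col,r)
    if len(r)!=1 or abs(r[0][0]-ex).max()>4: print("MOVED"); break
    pick(*gx,.0185,np.pi/2+SY); x,y=kit(bx,by); place(x,y,.0192,np.pi/2+KY)
im,H,P=look((.53,-.07,.33)); save("pics/g2.png",im)
for c in HUE: print(c,find(c,im,H,P,-.2,.27))
```

```text
yellow [(array([538.3, 173.7]), array([23.2, 47.5], dtype=float32), 83.79, 0.0302, 751)]
pick hit False z 0.0194 op 0.021 F 40.1
lifted op 0.0207
before place op 0.0209
place hit True [ 0.5568 -0.128   0.0195]
t 23.975
red [(array([593.4, 170.9]), array([24. , 48.5], dtype=float32), 86.21, 0.03, 785)]
pick hit False z 0.0195 op 0.0207 F 40.0
lifted op 0.0213
before place op 0.0211
place hit True [ 0.6053 -0.1063  0.0195]
t 32.9167
green [(array([ 503.4, -129.2]), array([21.2, 45.1], dtype=float32), -85.96, 0.0302, 536)]
yellow [(array([ 557.1, -124.2]), array([21.7, 49. ], dtype=float32), -85.75, 0.0302, 610)]
red [(array([ 608.3, -115.3]), array([25.5, 55.2], dtype=float32), -86.25, 0.03, 668)]
```

View pics/g2.png

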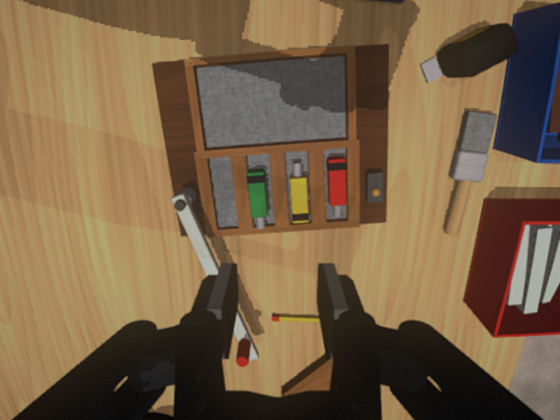

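Green (258,195), yellow (299,195) and red (337,183) all lie flat in their own bays. Green slid about 10 mm in its bay, but it is still fine. Now the push block.

Run:
```python
from job import *
for yw in (184.3-360,184.3,4.3):
    q=inverse_kinematics([.523,-.008,.056],[np.pi,0,np.radians(yw)]); print(yw,None if q is None else np.round(q,2))
movep((0.42,0.36,0.33),[np.pi,0,np.pi/2]); hold(.2); im,d,c=grab("wrist"); P=pts(d,c)
for m in comps((P[...,0]>.35)&(P[...,0]<.6)&(P[...,1]>.25)&(P[...,1]<.5)&(P[...,2]>.108)&(P[...,2]<.13),100): print("handle",rect(P,m))
x,y=.4952,.3812; yaw=np.radians(116.3); d=np.array([np.cos(yaw-np.pi/2),np.sin(yaw-np.pi/2)])
gripper_to(.05); movep([x,y,.17],[np.pi,0,yaw])
print("hit",move_l([x,y,.087],feed=.08,max_force=8)); gripper_to(0,f_grip=80); hold(.3)
o=observe(); print(o["eef_pos"].round(4),o["opening"],o["grasp_force"])
move_l([x,y,.110],feed=.06); o=observe(); print(o["opening"],o["ft_force"].round(2))
im,dd,c=grab("side"); save("pics/lift.png",im[250:,60:340].repeat(2,0).repeat(2,1))
```

```text
-175.7 [-0.17  0.18  1.93  0.    1.03 -1.81]
184.3 [-0.17  0.18  1.93  0.    1.03 -1.81]
4.3 [-0.17  0.18  1.93 -0.    1.03  1.33]
handle (array([495.3, 381.1]), array([ 24.6, 125.6], dtype=float32), -63.63, 0.1166, 2901)
hit False
[0.4959 0.3816 0.088 ] 0.022477231078116413 79.14445281028748
0.023130010297310873 [-0.05  0.22 -1.99]
```

View pics/lift.png

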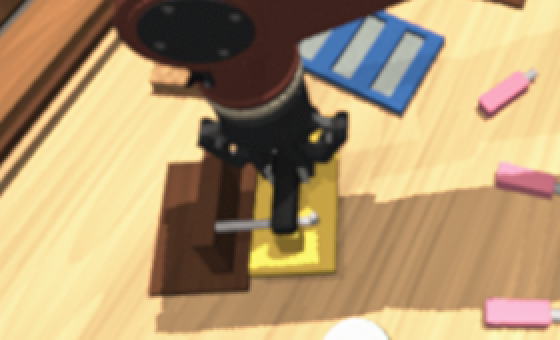

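The block hangs level in the gripper and is lifted off the hooks, with the grip bar at (290,200) above the hook line. I draw it clear and check.

Run:
```python
from job import *
yaw=np.radians(116.3); d=np.array([np.cos(yaw-np.pi/2),np.sin(yaw-np.pi/2)])
o=observe(); print(o["eef_pos"].round(4)); x,y,z=o["eef_pos"]
a=np.array([.4952,.3812])-.1*d
print("draw hit",move_l([*a,.1115],feed=.08,max_force=12)); o=observe(); print(o["eef_pos"].round(4),o["opening"],o["ft_force"].round(2))
move_l([*a,.22],feed=.12); print(observe()["opening"],observe()["ft_force"].round(2))
movep([.523,-.008,.22],[np.pi,0,np.radians(4.3)]); hold(.2); o=observe(); print(o["opening"],o["eef_pos"].round(4))
im,dd,c=grab("scene"); im2,_,_=grab("side"); im3,_,_=grab("wrist"); save("pics/carry.png",np.hstack([cv2.resize(i,(260,195)) for i in (im,im2,im3)]))
print(observe()["time_s"])
```

```text
[0.495  0.381  0.1098]
draw hit False
[0.406  0.3371 0.1116] 0.02268679946147578 [-0.02  0.33 -2.1 ]
0.022658535097882734 [ 0.52 -0.55 -2.51]
0.02270507905894603 [ 0.523 -0.007  0.22 ]
43.575
```

View pics/carry.png

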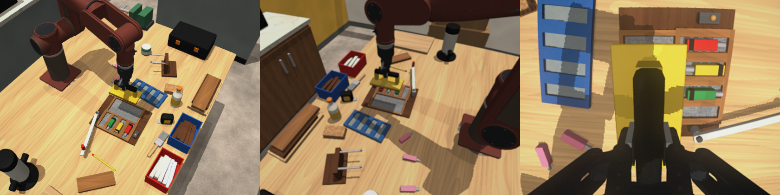

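The block is held level over the kit, and the bits sit at (707,45), (707,70), (703,95) of the wrist view. I check how the sole sits in the grip, then lower it.

Run:
```python
from job import *
im,d,c=grab("wrist"); P=pts(d,c); H=cv2.cvtColor(im,cv2.COLOR_RGB2HSV)
m=max(comps((H[...,0]>20)&(H[...,0]<35)&(H[...,1]>130)&(P[...,2]>.12)&(P[...,2]<.24),200),key=np.sum); print(rect(P,m))
q=P[m]; q=q[abs(q[:,2]-np.median(q[:,2]))<.02]; A=np.c_[q[:,:2],np.ones(len(q))]; s=np.linalg.lstsq(A,q[:,2],rcond=None)[0]; print("tilt",s[:2].round(3))
R=[np.pi,0,np.radians(4.3)]
print("hit",move_l([.523,-.0085,.0565],feed=.06,max_force=6)); hold(.2); o=observe(); print(o["eef_pos"].round(4),o["opening"],o["ft_force"].round(2))
if o["eef_pos"][2]<.062:
    gripper_to(.045); move_l([.523,-.0085,.20],feed=.1)
    im,H,P=look((.53,-.10,.33)); save("pics/p.png",im)
    m=max(comps((H[...,0]>20)&(H[...,0]<35)&(H[...,1]>110)&(P[...,1]>-.065)&(P[...,2]>.005)&(P[...,2]<.05),200),key=np.sum); print("sole",rect(P,m))
    for c in HUE: print(c,find(c,im,H,P,-.2,-.07))
```

```text
(array([546.4,  -5.9]), array([ 79.9, 114.3], dtype=float32), 4.31, 0.1872, 19567)
tilt [0.002 0.002]
hit False
[ 0.5231 -0.0085  0.057 ] 0.02273951261475749 [-4.    1.13  5.58]
sole (array([523.5,  -8.5]), array([ 82.6, 165.1], dtype=float32), 4.28, 0.0242, 6420)
green [(array([ 503.4, -129.7]), array([21.3, 46.5], dtype=float32), -85.73, 0.0302, 580)]
yellow [(array([ 557.1, -124.1]), array([21.9, 49.5], dtype=float32), -85.67, 0.0301, 651)]
red [(array([ 607.9, -115.2]), array([26.6, 54.4], dtype=float32), -85.52, 0.03, 708)]
```

```bash
ls pics
```

```text
carry.png
crop.png
g.png
g2.png
lift.png
p.png
scene0.png
side0.png
w1.png
```

The block is seated: sole centre (0.5235,-0.0085), 0.5 mm off target, with its top at 24 mm. All bits are in place. Now the keeper.

Run:
```python
from job import *
im,H,P=look((.45,-.10,.33))
m=max(comps((P[...,0]>.35)&(P[...,0]<.6)&(P[...,1]<-.25)&(P[...,1]>-.4)&(P[...,2]>.08)&(P[...,2]<.095),20),key=np.sum); pr=rect(P,m); print("peg",pr)
hg=kit(-.125,0); p=pr[0]/1000; v=p-hg; r=.5*(np.linalg.norm(v)+.225); t0=np.arctan2(v[1],v[0]); print(hg,np.linalg.norm(v),np.degrees(t0))
rot=lambda t:[np.pi,0,t+np.pi]
gripper_to(.045); movep([*p,.13],rot(t0)); print("down",move_l([*p,.056],feed=.08,max_force=8))
gripper_to(0,f_grip=25); hold(.2); print(observe()["opening"])
for t in np.linspace(t0,KY,16)[1:]:
    h=move_l([hg[0]+r*np.cos(t),hg[1]+r*np.sin(t),.056],feed=.10,rotation=rot(t),max_force=25)
    if h: print("STOP at",np.degrees(t)); break
hold(.3); o=observe(); print(o["eef_pos"].round(4),o["opening"],o["ft_force"].round(1),o["time_s"])
```

```text
peg (array([ 480.2, -340. ]), array([15.8, 16.9], dtype=float32), -35.58, 0.0878, 148)
[ 0.40685186 -0.13037234] 0.2220894085020692 -70.71519856186356
down False
0.017135674288053432
[ 0.6299 -0.1135  0.0567] 0.01731654998988898 [-2.3  0.9  7.2] 59.4833
```

Run:
```python
from job import *
gripper_to(.04); hold(.5); e=observe()["eef_pos"]; move_l([e[0],e[1],.16],feed=.12)
im,H,P=look((.50,-.14,.36)); save("pics/end.png",im)
for m in comps((P[...,0]>.35)&(P[...,0]<.72)&(P[...,1]<-.06)&(P[...,1]>-.25)&(P[...,2]>.042)&(P[...,2]<.056)&(H[...,1]<80),100): print("bar",rect(P,m))
for m in comps((P[...,0]>.55)&(P[...,0]<.7)&(P[...,1]<-.06)&(P[...,1]>-.2)&(P[...,2]>.08)&(P[...,2]<.095),20):
    r=rect(P,m); v=r[0]/1000-kit(-.125,0); print("peg",r,"keeper",KY-np.arctan2(v[1],v[0]) if 1 else 0)
m=max(comps((H[...,0]>20)&(H[...,0]<35)&(H[...,1]>110)&(P[...,1]>-.065)&(P[...,2]>.005)&(P[...,2]<.05),200),key=np.sum); print("sole",rect(P,m))
```

```text
bar (array([ 652.3, -112. ]), array([17.9, 27.6], dtype=float32), 0.54, 0.0479, 215)
bar (array([ 510.8, -121.9]), array([ 18.7, 232.1], dtype=float32), 3.99, 0.0481, 2639)
peg (array([ 630.5, -113.6]), array([15.7, 16.9], dtype=float32), -87.97, 0.088, 194) keeper 0.00019495591979808158
sole (array([524. ,  -7.4]), array([ 82.7, 164.1], dtype=float32), 4.17, 0.0241, 5927)
```

View pics/end.png

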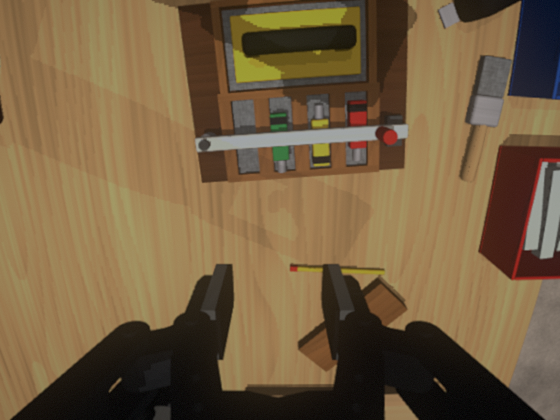

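The bar lies across all bays from (205,143) to (400,132) with the latch home (about 0.00 rad). The bits at (280,135), (320,130) and (357,125) and the block at (298,42) are in place.

```bash
python3 -c "
from plant import *
print(job_done())"
```

```text
the job is handed in; nothing more can be done
None
```

Job handed in: the green, yellow and red bits lie flat in their own bays (orange was absent), the push block is flat in the large bay, and the keeper bar measures shut at 0.005 rad or less. I never saw the verdict, because `job_done()` returned none.

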